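# Sort the steel sleeves into the divided tote

### The job

Two steel spacer sleeves (plain round tubes standing on end), one thick and one thin, were left out on the workbench. Stand the thick one upright on the floor of the widest compartment of the grey divided tote and the thin one upright on the floor of the narrowest compartment; the medium sleeve already in the middle compartment must finish still standing there.

Things in the scene. Friction and masses are not known exactly. Their poses are not given: they have to be found in the camera images.
- tote: Shallow grey tote, fixed, any yaw, 90 (x) by 236 (y) by 20 mm high. Origin: centre of underside, z up. Floor 4 mm thick; walls and dividers 5 mm thick, all 20 mm high. Three compartments in a row along y, each 80 mm long in x, centred at x = 0: widest 88 mm wide, centre y = -69 mm; middle 72 mm wide, centre y = +16 mm, holds the medium sleeve; narrowest 56 mm wide, centre y = +85 mm.
- large_mid (a point): Plain round tube of bare steel, 72 mm long, loose, 0.4 to 0.65 kg. Point: its centre, on its axis, 36 mm above its foot; z along the tube. The thick sleeve: 58 mm outside, 44 mm inside diameter. Stands on end on the bench near the thin sleeve, a bolt on its head and a yellow tin, axes 95 mm or more apart.
- small_mid (a point): Plain round tube of bare steel, 72 mm long, loose, 0.18 to 0.3 kg. Point: its centre, on its axis, 36 mm above its foot; z along the tube. The thin sleeve: 30 mm outside, 18 mm inside diameter. Stands on end on the bench near the thick sleeve, a bolt on its head and a yellow tin, axes 95 mm or more apart.
- medium_mid (a point): Plain round tube of bare steel, 72 mm long, loose, about 0.42 kg. Point: its centre, on its axis, 36 mm above its foot; z along the tube. The medium sleeve: 42 mm outside and 28 mm inside diameter. It already stands in the tote's middle compartment and stays there.
Mind the look-alikes: they are no part of the job. Leave any purple or red look-alike of the part that bears large_mid alone.

How it is judged:
At the end, for the whole second after the job is handed in: Each of the three sleeves stands upright (within about 8 degrees) and at rest on the tote's floor (within 4 mm): the large one in the widest compartment, the medium one in the middle one, the small one in the narrowest, anywhere between the walls of its compartment (x of large_mid in the frame of tote between -0.014 and 0.014 m and y of large_mid in the frame of tote between -0.087 and -0.051 m and z of large_mid in the frame of tote between 0.036 and 0.044 m and angle between each of large_mid, small_mid, medium_mid's own z axis and vertical below 0.15 rad and linear speed of each of large, small, medium below 0.03 m/s and x of small_mid in the frame of tote between -0.028 and 0.028 m and y of small_mid in the frame of tote between 0.069 and 0.101 m and z of small_mid in the frame of tote between 0.036 and 0.044 m and x of medium_mid in the frame of tote between -0.022 and 0.022 m and y of medium_mid in the frame of tote between -0.002 and 0.034 m and z of medium_mid in the frame of tote between 0.036 and 0.044 m); the robot touches nothing.
It also fails if it takes over 54 s, if anything falls off the work surface, if the arm or the gripper's body presses on something with over 40 N, if the wrist force passes 120 N, or if a joint passes its speed limit or range.

### The arm

A 7-joint arm with a two-finger parallel gripper is mounted at the origin on the work surface. World frame = base frame: x ahead of the robot, y to its left, z up, the work surface at z = 0. Lengths are in m, angles in rad, forces in N, time in s.
With the tool pointing down it reaches from about 0.4 to 0.75 m from the base axis. Payload 19.5 kg.
Tool frame: the origin (TCP) lies at the very end of the fingers, on their centre line; the grasp point (between the pads) lies ctrl.grip_point_offset behind it (ctrl.grip_point_offset is the distance from the TCP to the grasp point, in m); z points along the fingers, y is the line along which they close (so a half turn about z gives the same grasp; the last joint's range is limited). The gripper opens to 85 mm and grips with 20 to 120 N. Pads are 22 mm wide; open, the fingers measure 114 mm over their backs; the gripper's body (76 mm by 85 mm) begins 54 mm behind the grasp point. The pads swing forward as they close: fully open they stand 13 mm farther back than shut.
Start: joints at [-0.042, 0.707, -0.028, 1.485, 0.022, 0.951, -0.075], TCP at [0.575, 0, 0.231] pointing down, gripper open.
Joint ranges: [-2.71, 2.71], [-0.32, 2.16], [-1.57, 1.52], [0, 2.45], [-1.46, 4.6], [0, 2.02], [-2.83, 2.83]. Speed limits (rad/s): [1.89, 1.89, 2.57, 2.57, 3.01, 3.01, 3.01].

### API

Orientations are given as a rotation vector (axis times angle).
In Python, from workcell import ctrl, grab_frame, camera_model, nets gives the robot as it stands.
- The arm moves only by the tool step_arm, never from a script. Its arguments are lists of equal length, an entry for each row: "slide": the shift along the tool's x, y, z in m, a list of three; "turn": the turn about the tool's z in degrees. A call has 1 to 5 rows; each row shifts and turns the commanded pose from where the row before left it, along the tool's axes as they then stand; what a row does not reach is not made up. A row lasts 1/8 s, in which the tool goes at most 62.5 mm and 10.7 degrees, less where a joint would pass 70% of its speed; a pose out of reach is approached as far as the arm can. A call is refused whole if a number of a shift passes 0.0625 or a number of a turn 10.7, either way. A call with a gripper value outside its range is refused whole. "claw" is the closure, from 0 (fully open) to 1 (shut), set as the call begins (left out, the last holds). The fingers move at their own pace and stop on an object; the grip force is fixed at half the most. Time passes only in rows, so rows that do not move let the fingers close. It gives the time, the measured TCP pose, the force, the opening and the grip force at its end, in the units of the state.
- ctrl.observe(): the state, without advancing time (a new reading comes with each control period).
- grab_frame(name): name is "scene" or "side" or "wrist"; returns the picture (420x560x3 uint8, blue, green, red); there is no depth.
- camera_model(name): a dict with "fx", "fy", "cx", "cy" (pixels), "D" ([k1, k2, p1, p2, k3] as OpenCV has them; the pictures are not rectified), "R" (3x3) and "t" (3): a world point X has camera coordinates R X + t. Camera axes: x right, y down, z forward; pixel columns grow to the right and rows downward; lengths in m; the calibration is good to about 2 mm. A picture is of the moment at which its call begins: read the wrist's pose just before it. camera_model takes no time and is no camera call; for the wrist camera it gives the pose at the moment of the call.
- ctrl.finish_job(): hands the job in; it is judged then, once.
Trained networks look in the newest picture that a camera, given by its name, has taken for a name from the list of things; names that differ only in an ending like _2 or _b are one class to them, and where a whole thing is asked for, a point or a joint stands for the part that bears it (a point fixed in the world has none). Each returns a list of dicts, best first, with "confidence" (0 to 1); they miss things now and then, are a little off and sometimes report something else, mostly with a low value. They report only what shows in the picture. A call takes as long as a camera call. They do not tell look-alikes from the thing itself.
- nets.boxes_of(thing, camera): "location" ([column, row] in pixels, amid what is visible of it).
- nets.cut_out(thing, camera): "region" (420x560 bool, what is visible of it) and "location" ([column, row] in pixels, amid what is visible of it).
- nets.mark_of(thing, camera): "location" ([column, row] in pixels: a listed point, or the origin of a listed thing).
The state is a dict: "clock": time; "qpos": joint angles; "qvel": joint speeds; "joint_torque": joint torques, N m; "ee_pos": TCP position; "tool_rot": TCP orientation; "contact_force": force on the tool from outside, world axes, zero at the start; "wrist_torque": the same for the moment, N m; "finger_gap": opening from 0.0 (shut) to 1.0 (fully open); "finger_force": force on a finger pad.
Only numpy, scipy, OpenCV 4.12 (cv2) and the standard library are available. Lean on these libraries where they do the work, as an engineer would, in place of code of your own. Each camera call takes 0.05 s, during which the arm holds its last target. There are 200 camera calls.

## Working session

There is one attempt and no reset: what is moved stays moved. The work goes in short steps, Python scripts to look and compute and a tool call to move; the robot and the scene stay as the last step left them, time stands still between calls to the robot, and variables do not carry over. Pictures are saved under pics/ and viewed, at most 10 in all, crops included, and the job is handed in when it is done.

Besides the shell and the picture viewer there is one more tool, called after "Request:" as name([rows], argument=value, ...), one row to a line, values as JSON. step_arm: Moves the arm, as the interface text tells. Its arguments: {"type":"object","properties":{"slide":{"type":"array","items":{"type":"array","items":{"type":"number"}}},"turn":{"type":"array","items":{"type":"number"}},"claw":{"type":"number"}},"required":["slide","turn"]}

```bash
mkdir -p pics; ls
python3 - <<'E'
from workcell import ctrl, grab_frame, camera_model, nets
import cv2,numpy as np
print(ctrl.observe(), ctrl.grip_point_offset)
a=grab_frame("scene");b=grab_frame("side")
cv2.imwrite("pics/a.png",a);cv2.imwrite("pics/b.png",b)
for c in("scene","side"):
  for t in("tote","large_mid","small_mid","medium_mid"):
    print(c,t,[(np.round(d["location"],1).tolist(),round(d["confidence"],2)) for d in nets.mark_of(t,c)])
E
```

```text
pics
{'clock': 0.0, 'qpos': array([-0.04172643,  0.70707573, -0.027609  ,  1.48499443,  0.02199189,
        0.9509008 , -0.0754748 ]), 'qvel': array([ 0.00013916, -0.00041728, -0.00097885,  0.0002052 , -0.00083641,
       -0.00025207,  0.00119148]), 'joint_torque': array([-3.35119905e-03, -8.83210659e+01,  1.23306759e+00, -2.36173260e+01,
        1.66974653e-02,  6.38553465e-03, -2.14882397e-05]), 'ee_pos': array([5.74738079e-01, 1.23050378e-05, 2.30844270e-01]), 'tool_rot': array([-2.22087473e+00, -2.22096549e+00,  1.23121387e-03]), 'contact_force': array([-0.92254559, -0.81006427, -0.62966278]), 'wrist_torque': array([-0.02179497, -0.02489588,  0.03696433]), 'finger_force': 0.0, 'finger_gap': 1.0020669753162974} 0.0187
scene tote []
scene large_mid [([413.0, 183.1], 0.73), ([363.2, 186.6], 0.61), ([357.0, 157.0], 0.61)]
scene small_mid [([320.6, 250.7], 0.81)]
scene medium_mid [([120.5, 287.8], 0.82), ([320.2, 251.6], 0.23)]
side tote [([272.4, 153.1], 0.9)]
side large_mid [([306.7, 297.8], 0.94), ([290.2, 354.5], 0.7), ([366.7, 325.7], 0.65)]
side small_mid [([232.3, 232.1], 0.93)]
side medium_mid [([268.6, 132.0], 0.77)]
```

View pics/a.png

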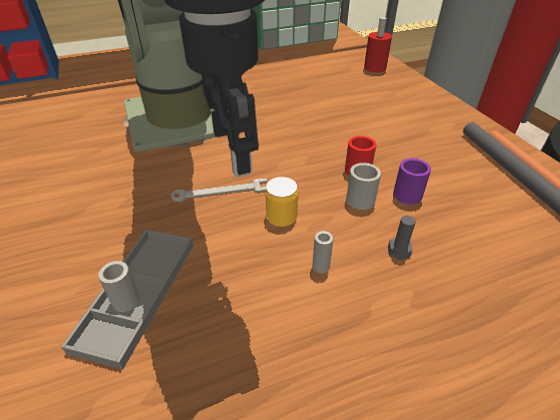

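View pics/b.png

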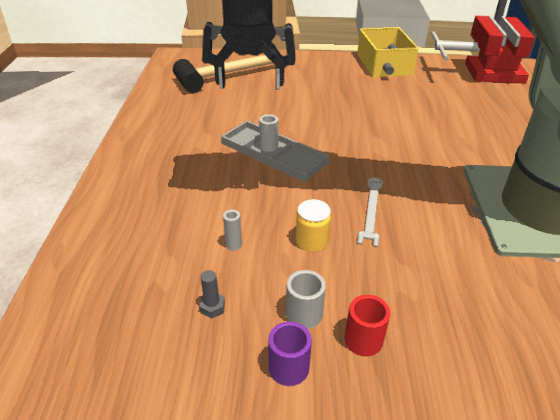

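The scene view has three candidates for the thick sleeve: grey at (363,187), red at (361,157) and purple at (413,183). In the side view these are (306,298), (367,326) and (290,354). The grey one matches the bare-steel description. The thin sleeve is at (321,251) in scene and (232,231) in side, the bolt at (402,240), the tin at (282,203). The tote is on the left, its narrow end near (100,340) and its wide end near (160,255).

```bash
cat > h.py <<'E'
import cv2,numpy as np
from scipy.optimize import least_squares
from workcell import ctrl, grab_frame, camera_model, nets
def proj(m,X):
    X=np.atleast_2d(X).astype(float)
    K=np.array([[m["fx"],0,m["cx"]],[0,m["fy"],m["cy"]],[0,0,1]])
    r,_=cv2.Rodrigues(np.array(m["R"]))
    return cv2.projectPoints(X,r,np.array(m["t"],float),K,np.array(m["D"],float))[0].reshape(-1,2)
def toplane(m,uv,z):
    f=least_squares(lambda p:(proj(m,[p[0],p[1],z])-uv).ravel(),[0.55,0.])
    return f.x
def solve(obs):  # [(model,uv)] -> xyz
    f=least_squares(lambda p:np.concatenate([(proj(m,p)-uv).ravel() for m,uv in obs]),[0.55,0,0.03]); return f.x,np.abs(f.fun).max()
E
python3 - <<'E'
from h import *
s,d=camera_model("scene"),camera_model("side")
np.set_printoptions(precision=4,suppress=True)
for n,a,b in[("large",(363.2,186.6),(306.7,297.8)),("red",(357,157),(366.7,325.7)),("purple",(413,183.1),(290.2,354.5)),("small",(320.6,250.7),(232.3,232.1)),("medium",(120.5,287.8),(268.6,132.)),("tin",(282,203),(313,227)),("bolt",(402,240),(210,295))]:
  print(n,*solve([(s,a),(d,b)]),toplane(s,a,.036),toplane(d,b,.036))
sc=[(148,232),(192,239),(120,366),(66,348)]; si=[(328,155),(306,176),(222,141),(250,125)]
for m,c in((s,sc),(d,si)): print([toplane(m,p,.02) for p in c])
for c in("scene","side"):
  grab_frame(c)
  for t in("tote","large_mid","small_mid"):
   for r in nets.cut_out(t,c)[:3]:
    ys,xs=np.nonzero(r["region"]); print(c,t,r["confidence"],xs.min(),xs.max(),ys.min(),ys.max())
    if t=="tote": np.save(f"tote_{c}.npy",r["region"])
E
```

```text
large [0.4725 0.2744 0.037 ] 1.5380745339847977 [0.4764 0.2757] [0.4705 0.2715]
red [0.3827 0.3162 0.033 ] 0.6114708817979135 [0.3839 0.3137] [0.3839 0.3192]
purple [0.4947 0.3725 0.0341] 1.876726104887382 [0.5021 0.3712] [0.4928 0.3721]
small [0.5983 0.1287 0.0345] 0.9921785862436252 [0.5975 0.1275] [0.5995 0.1323]
medium [ 0.558  -0.185   0.0397] 1.3375358027433606 [ 0.5569 -0.1847] [ 0.5562 -0.1966]
tin [0.4607 0.1119 0.0343] 0.5917644425502715 [0.4644 0.1115] [0.4598 0.1123]
bolt [0.6193 0.2687 0.0298] 0.32024667727617384 [0.6245 0.2644] [0.6176 0.2734]
[array([ 0.4341, -0.1324]), array([ 0.4794, -0.0628]), array([ 0.6737, -0.1984]), array([ 0.6207, -0.2652])]
[array([ 0.4247, -0.1361]), array([ 0.4719, -0.058 ]), array([ 0.6596, -0.1796]), array([ 0.6032, -0.2513])]
scene tote 0.88 63 191 230 368
scene large_mid 0.91 347 379 164 209
scene large_mid 0.69 345 376 136 174
scene large_mid 0.63 393 431 159 204
scene small_mid 0.83 313 333 231 273
side tote 0.65 221 328 121 181
side large_mid 0.78 286 324 270 328
side large_mid 0.76 345 389 295 355
side large_mid 0.65 269 310 322 386
side small_mid 0.81 223 242 209 250
side small_mid 0.37 221 328 121 181
```

Request:
step_arm([
  [0.055, -0.02, 0],
  [0.055, -0.02, 0],
  [0.055, -0.02, 0],
  [0.055, -0.02, 0],
  [0.054, -0.022, 0],
], turn=[0, 0, 0, 0, 0])

```text
clock: 1.52
ee_pos: [0.4722, 0.2758, 0.2314]
tool_rot: [2.221, 2.221, 0.0]
contact_force: [1.0, 0.1, -0.0]
finger_gap: 0.997
finger_force: 0.0
```

Request:
step_arm([
  [0, 0, 0],
  [0, 0, 0],
  [0, 0, 0],
  [0, 0, 0],
], turn=[-9, -9, -8, 0])

```text
clock: 2.02
ee_pos: [0.4731, 0.2738, 0.2313]
tool_rot: [-1.666, -2.663, -0.0]
contact_force: [0.3, -0.0, 0.6]
finger_gap: 1.0
finger_force: 0.0
```

Run:
```python
from h import *
np.set_printoptions(precision=4,suppress=True)
o=ctrl.observe();m=camera_model("wrist")
im=grab_frame("wrist");cv2.imwrite("pics/w1.png",im)
print(o["clock"],o["ee_pos"],o["tool_rot"])
for t in("large_mid","small_mid","tote"):
  print(t,[(d["location"],d["confidence"],toplane(m,d["location"],.036)) for d in nets.mark_of(t,"wrist")])
```

```text
2.025 [0.4731 0.2738 0.2313] [-1.666  -2.6632 -0.0001]
large_mid [([283.2, 177.5], 0.65, array([0.4705, 0.2754])), ([344.4, 105.7], 0.59, array([0.4937, 0.37  ]))]
small_mid [([320.3, 319.4], 0.73, array([0.5943, 0.129 ]))]
tote []
```

View pics/w1.png

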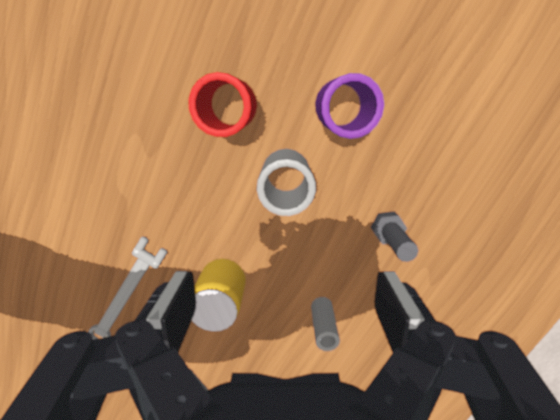

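The wrist view shows the grey steel sleeve, its top ring centred at about (287,188). Red is at (222,105) and purple at (352,105). The thin sleeve's top is at about (327,341). I take the grey sleeve.

Run:
```python
from h import *
np.set_printoptions(precision=4,suppress=True)
m=camera_model("wrist")
im=cv2.imread("pics/w1.png")
for uv in((258,187),(316,187),(287,188),(287,160),(287,216),(327,341)): print(uv,toplane(m,uv,.072))
cv2.imwrite("pics/c1.png",cv2.resize(im[140:230,240:330],None,fx=5,fy=5,interpolation=2))
```

```text
(258, 187) [0.4488 0.2641]
(316, 187) [0.4998 0.2888]
(287, 188) [0.4748 0.2756]
(287, 160) [0.4627 0.3003]
(287, 216) [0.4875 0.2494]
(327, 341) [0.5993 0.1282]
```

View pics/c1.png

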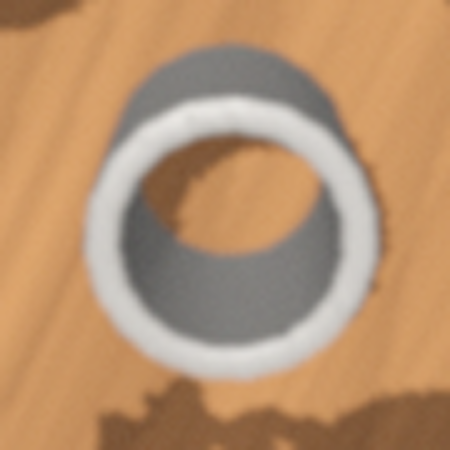

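The crop confirms a bare grey tube about 57 mm across, so it's the right one. Descending.

Request:
step_arm([
  [0.001, 0.002, 0.05],
  [0, 0, 0.05],
  [0, 0, 0.05],
  [0, 0, 0.05],
  [0, 0, 0],
], turn=[0, 0, 0, 0, 0])

```text
clock: 2.85
ee_pos: [0.4729, 0.275, 0.0291]
tool_rot: [-1.665, -2.662, 0.007]
contact_force: [-0.3, 1.5, 1.2]
finger_gap: 1.0
finger_force: 0.0
```

Request:
step_arm([
  [0, 0, 0],
  [0, 0, 0],
  [0, 0, 0],
  [0, 0, 0],
  [0, 0, 0],
], turn=[0, 0, 0, 0, 0], claw=1)

```text
clock: 3.48
ee_pos: [0.4751, 0.2762, 0.0338]
tool_rot: [1.664, 2.663, 0.004]
contact_force: [-3.1, -1.8, 16.3]
finger_gap: 0.673
finger_force: 61.1
```

Request:
step_arm([
  [0, 0, 0],
  [0, 0, 0],
  [0, 0, 0],
], turn=[0, 0, 0])

```text
clock: 3.85
ee_pos: [0.4751, 0.2762, 0.0338]
tool_rot: [1.664, 2.663, 0.004]
contact_force: [-3.3, -2.0, 15.3]
finger_gap: 0.668
finger_force: 61.1
```

Request:
step_arm([
  [0, 0, -0.04],
  [0, 0, -0.06],
  [0, 0, -0.06],
  [0, 0, 0],
], turn=[0, 0, 0, 0])

```text
clock: 4.35
ee_pos: [0.4757, 0.2766, 0.1965]
tool_rot: [1.664, 2.661, 0.012]
contact_force: [0.4, 0.0, -6.2]
finger_gap: 0.666
finger_force: 67.2
```

```bash
cat >> h.py <<'E'
C=np.array([[x,y,.02] for x in(-.045,.045) for y in(-.118,.118)])
def totepts(p,P=C):
    c,s=np.cos(p[2]),np.sin(p[2]); P=np.atleast_2d(P)
    return np.c_[p[0]+c*P[:,0]-s*P[:,1],p[1]+s*P[:,0]+c*P[:,1],P[:,2]]
B=np.array([[x,y,z] for x in(-.045,.045) for y in(-.118,.118) for z in(0,.02)])
def sil(p,m,shape=(420,560)):
    q=np.zeros(shape,np.uint8); cv2.fillConvexPoly(q,np.round(cv2.convexHull(proj(m,totepts(p,B)).astype(np.float32))*16).astype(np.int32),1,shift=4); return q
E
python3 - <<'E'
from h import *
from scipy.optimize import minimize
np.set_printoptions(precision=4,suppress=True)
s,d=camera_model("scene"),camera_model("side")
M=[(s,np.load("tote_scene.npy")),(d,np.load("tote_side.npy"))]
def fit(use):
  f=lambda p:sum(cv2.GaussianBlur(np.abs(cv2.GaussianBlur(sil(p,m)*1.,(5,5),0)-cv2.GaussianBlur(k*1.,(5,5),0)),(3,3),0).sum() for m,k in use)
  r=minimize(f,[.55,-.163,np.radians(-125)],method="Nelder-Mead",options=dict(initial_simplex=[[.55,-.163,-2.18],[.56,-.163,-2.18],[.55,-.153,-2.18],[.55,-.163,-2.1]]))
  return r.x,r.fun
for u in(M,M[:1],M[1:]):
  p,f=fit(u);print(p,f,totepts(p,[[0,-.069,0],[0,.016,0],[0,.085,0]])[:,:2].ravel())
a=grab_frame("scene");p,_=fit(M)
for v in(s,d):
  pass
for q in proj(s,totepts(p)): cv2.circle(a,(int(q[0]),int(q[1])),3,(0,255,0),1)
cv2.imwrite("pics/d.png",a)
print(ctrl.observe()["ee_pos"])
E
```

```text
[ 0.544  -0.1676 -2.1838] 2053.1875 [ 0.4875 -0.1279  0.5571 -0.1768  0.6135 -0.2165]
[ 0.5442 -0.1673 -2.1905] 1423.859375 [ 0.488  -0.1272  0.5572 -0.1766  0.6134 -0.2166]
[ 0.5456 -0.1731 -2.1937] 585.1875 [ 0.4896 -0.1328  0.5586 -0.1824  0.6147 -0.2227]
[0.4748 0.276  0.1937]
```

View pics/d.png

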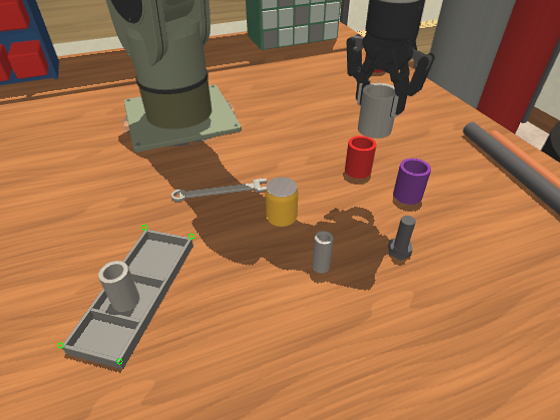

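The thick sleeve is held and clear of the bench. My silhouette fit sits about 4 px off the rim corners (148,232), (192,238), (120,366), (66,348), so I'll fit the corners directly.

Run:
```python
from h import *
np.set_printoptions(precision=4,suppress=True)
s,d=camera_model("scene"),camera_model("side")
sc=np.array([(148,232),(192,239),(120,366),(66,348)]); si=np.array([(328,155),(306,176),(222,141),(250,125)])
# order in tote frame: wide end: y=-.118 ; narrow y=+.118. tote x dir = angle -125
p0=[.55,-.163,-2.18]
def match(m,uv):
  P=proj(m,totepts(p0)); idx=[np.argmin(np.linalg.norm(P-u,axis=1)) for u in uv]; return idx
im={"scene":cv2.imread("pics/d.png"),"side":grab_frame("side")}
for use in([(s,sc),(d,si)],[(s,sc)],[(d,si)]):
  f=least_squares(lambda p:np.concatenate([(proj(m,totepts(p))[match(m,u)]-u).ravel() for m,u in use]),p0,loss="soft_l1")
  print(f.x,f.fun,totepts(f.x,[[0,-.069,0],[0,.016,0],[0,.085,0]])[:,:2].ravel())
```

```text
[ 0.5478 -0.1652 -2.1887] [-1.2812 -3.0188  1.2431 -1.074   0.9414 -2.8855 -3.9285 -0.5285 -0.3471
  0.6604 -2.8471 -0.7147 -3.5659 -4.2663 -5.4794 -4.3067] [ 0.4915 -0.1253  0.5608 -0.1745  0.6171 -0.2145]
[ 0.551  -0.165  -2.1965] [-0.3419 -1.9276  2.179   0.3557  0.5688 -0.7127 -4.1952  1.0424] [ 0.495  -0.1245  0.5639 -0.1743  0.6198 -0.2147]
[ 0.5406 -0.162  -2.1964] [ 2.9403  1.8628  0.2597  0.4878 -0.4505 -3.6439 -2.235  -3.6439] [ 0.4847 -0.1216  0.5536 -0.1714  0.6095 -0.2118]
```

Request:
step_arm([
  [0, 0, 0],
  [0, 0, 0],
  [0, 0, 0],
  [-0.0445, -0.0355, 0],
  [-0.0445, -0.0355, 0],
], turn=[-10, -10, -9, 0, 0])

```text
clock: 5.08
ee_pos: [0.5061, 0.1651, 0.19]
tool_rot: [-0.942, -2.995, 0.002]
contact_force: [1.1, -0.9, -4.7]
finger_gap: 0.667
finger_force: 67.1
```

Request:
step_arm([
  [-0.0445, -0.0355, 0],
  [-0.0445, -0.0355, 0],
  [-0.0445, -0.0355, 0],
  [-0.0445, -0.0355, 0],
  [-0.0445, -0.0355, 0],
], turn=[0, 0, 0, 0, 0])

```text
clock: 5.7
ee_pos: [0.5866, -0.1082, 0.1899]
tool_rot: [-0.944, -2.994, 0.0]
contact_force: [0.4, 0.6, -4.5]
finger_gap: 0.666
finger_force: 67.1
```

Request:
step_arm([
  [-0.0445, -0.0355, 0],
  [-0.0445, -0.0355, 0],
  [0, 0, 0],
  [0, 0, 0],
], turn=[0, 0, 0, 0])

```text
clock: 6.2
ee_pos: [0.6186, -0.215, 0.1898]
tool_rot: [-0.944, -2.994, -0.001]
contact_force: [0.2, 0.6, -4.3]
finger_gap: 0.667
finger_force: 67.2
```

Run:
```python
from h import *
np.set_printoptions(precision=4,suppress=True)
o=ctrl.observe();m=camera_model("wrist")
im=grab_frame("wrist");cv2.imwrite("pics/w2.png",im)
np.save("m2.npy",m,allow_pickle=True)
print(o["ee_pos"],o["tool_rot"])
p=[.55,-.165,-2.19]
print(proj(m,totepts(p)))
```

```text
[ 0.6186 -0.215   0.1898] [-0.9435 -2.9939 -0.0009]
[[341.206  -43.9241]
 [328.6752 217.3017]
 [235.0528 -45.0887]
 [242.4003 216.5974]]
```

View pics/w2.png

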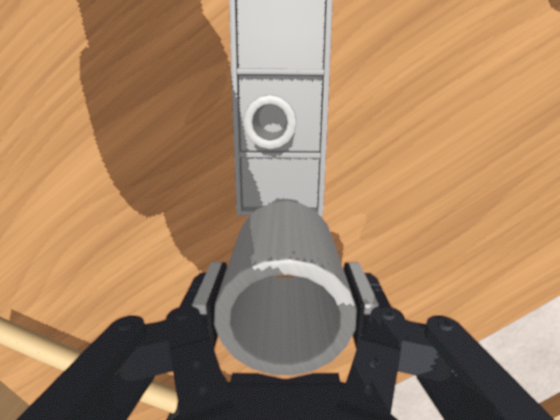

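Run:
```python
from h import *
np.set_printoptions(precision=4,suppress=True)
m=np.load("m2.npy",allow_pickle=True).item()
def res(p):
  P=proj(m,totepts(p,[[.045,.118,.02],[-.045,.118,.02],[0,.0545,.02],[0,-.0225,.02]]))
  r=[*(P[0]-(238,212)),*(P[1]-(324,212)),P[2][1]-154.5,P[3][1]-72.5]
  for x,u in((.045,230),(-.045,332)):
    a,b=proj(m,totepts(p,[[x,-.06,.02],[x,.0,.02]])); t=(2-a[1])/(b[1]-a[1]); r.append((a+t*(b-a))[0]-u)
  return np.array(r)
f=least_squares(res,[.55,-.165,-2.19]);print(f.x,f.fun)
g=totepts(f.x,[[0,-.069,0],[0,.016,0],[0,.085,0]])[:,:2];print(g)
print("medium",toplane(m,(270,122),.076))
o=ctrl.observe();
from scipy.spatial.transform import Rotation as R
T=R.from_rotvec(o["tool_rot"])
for q in g: print("tool delta",T.inv().apply([*(q-o["ee_pos"][:2]),0]))
# held sleeve bottom visible? top ring center
print("held top center",toplane(m,(286,318),o["ee_pos"][2]-.0338+.072), "angle of tool y",np.degrees(np.arctan2(*T.apply([0,1,0])[1::-1])))
np.save("tote.npy",f.x)
```

```text
[ 0.5448 -0.1679 -2.1844] [-0.2268  2.4677  0.271   2.7204 -1.0071 -3.1366 -0.8151  0.7742]
[[ 0.4884 -0.1282]
 [ 0.5578 -0.1771]
 [ 0.6143 -0.2169]]
medium [ 0.5573 -0.1864]
tool delta [ 0.1564 -0.0039  0.0003]
tool delta [ 0.0714 -0.0042  0.0001]
tool delta [ 0.0024 -0.0045  0.    ]
held top center [ 0.4196 -0.0783] angle of tool y 55.06150270841426
```

The wrist view shows the tote's near rim corners at (238,212) and (324,212), dividers at rows 154 and 72, and the medium sleeve's ring at (270,122). Going over to the wide compartment.

Request:
step_arm([
  [0.052, -0.001, 0],
  [0.052, -0.001, 0],
  [0.0515, -0.001, 0],
  [0, 0, 0.05],
  [0, 0, 0.05],
], turn=[0, 0, 0, 0, 0])

```text
clock: 6.88
ee_pos: [0.4901, -0.128, 0.0908]
tool_rot: [0.942, 2.995, 0.001]
contact_force: [1.9, -0.9, -5.0]
finger_gap: 0.669
finger_force: 67.1
```

Request:
step_arm([
  [0, 0, 0.015],
  [0, 0, 0],
  [0, 0, 0],
], turn=[0, 0, 0])

```text
clock: 7.25
ee_pos: [0.4908, -0.1289, 0.0778]
tool_rot: [0.944, 2.994, 0.0]
contact_force: [0.3, 0.8, -4.4]
finger_gap: 0.665
finger_force: 67.2
```

Run:
```python
from h import *
np.set_printoptions(precision=4,suppress=True)
o=ctrl.observe();m=camera_model("wrist")
a,b,w=[grab_frame(c) for c in("scene","side","wrist")]
big=lambda i:cv2.resize(i,(400,300),interpolation=cv2.INTER_CUBIC)
A=big(a[205:385,40:280]);Bb=big(b[85:205,200:360]);W=big(w)
cv2.imwrite("pics/e.png",np.vstack([np.hstack([A,Bb]),np.hstack([W,0*W])]))
p=np.load("tote.npy")
e=o["ee_pos"];z=e[2]-.0338
print(e,totepts([0,0,0],[0,0,0]).shape)
c,s=np.cos(p[2]),np.sin(p[2]);dx=e[:2]-p[:2];print("in tote",c*dx[0]+s*dx[1],-s*dx[0]+c*dx[1])
```

```text
[ 0.4908 -0.1289  0.0778] (1, 3)
in tote -0.0007765567060167219 -0.0665922731732929
```

View pics/e.png

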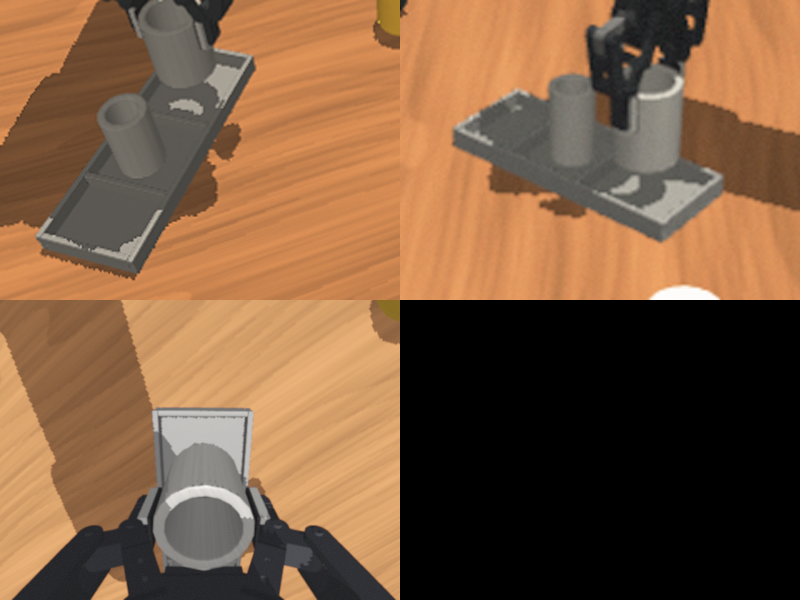

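The wrist panel shows the far rim corners at about (214,153) and (354,153), with the held sleeve above the compartment. Checking its position against those corners.

Run:
```python
from h import *
from scipy.spatial.transform import Rotation as R
np.set_printoptions(precision=4,suppress=True)
o=ctrl.observe();m=camera_model("wrist");T=R.from_rotvec(o["tool_rot"])
for u in((214,152.6),(354,152.6),(224,220),(347,220)):
  q=toplane(m,u,.02);print(q,T.inv().apply([*(q-o["ee_pos"][:2]),0]))
print(proj(m,totepts(np.load("tote.npy"))))
```

```text
[ 0.4228 -0.136 ] [ 0.0515 -0.0444 -0.0001]
[ 0.4731 -0.0641] [ 0.0515  0.0433 -0.0001]
[ 0.4619 -0.159 ] [ 0.0063 -0.0408 -0.    ]
[ 0.5092 -0.0914] [0.0063 0.0417 0.    ]
[[356.1886 153.121 ]
 [334.075  418.6529]
 [212.5492 152.7747]
 [233.5971 418.5261]]
```

Request:
step_arm([
  [0.002, 0, 0.018],
  [0, 0, 0.018],
  [0, 0, 0],
  [0, 0, 0.002],
  [0, 0, 0],
], turn=[0, 0, 0, 0, 0])

```text
clock: 8.02
ee_pos: [0.4887, -0.1279, 0.0389]
tool_rot: [0.945, 2.995, 0.0]
contact_force: [-0.1, -0.4, -4.5]
finger_gap: 0.669
finger_force: 67.2
```

Request:
step_arm([
  [0, 0, 0.002],
  [0, 0, 0],
], turn=[0, 0])

```text
clock: 8.28
ee_pos: [0.4887, -0.128, 0.0377]
tool_rot: [0.944, 2.995, -0.001]
contact_force: [-6.2, 0.5, 28.2]
finger_gap: 0.671
finger_force: 70.1
```

Request:
step_arm([
  [0, 0, -0.001],
  [0, 0, 0],
  [0, 0, 0],
  [0, 0, 0],
  [0, 0, 0],
], turn=[0, 0, 0, 0, 0], claw=0)

```text
clock: 8.9
ee_pos: [0.4884, -0.1278, 0.0372]
tool_rot: [-0.945, -2.996, 0.0]
contact_force: [-0.3, 0.1, -0.1]
finger_gap: 1.003
finger_force: 0.0
```

Request:
step_arm([
  [0, 0, -0.02],
  [0, 0, -0.05],
  [0, 0, -0.06],
  [0, 0, -0.06],
  [0, 0, 0],
], turn=[0, 0, 0, 0, 0])

```text
clock: 9.52
ee_pos: [0.4896, -0.128, 0.2308]
tool_rot: [0.944, 2.99, 0.001]
contact_force: [-1.7, -1.3, -1.6]
finger_gap: 1.001
finger_force: 0.0
```

Request:
step_arm([
  [0.0114, 0.0546, 0],
  [0.0114, 0.0546, 0],
  [0.0114, 0.0546, 0],
  [0.0114, 0.0546, 0],
  [0.0113, 0.0545, 0],
], turn=[0, 0, 0, 0, 0])

```text
clock: 10.15
ee_pos: [0.5986, 0.13, 0.2264]
tool_rot: [-0.944, -2.995, 0.002]
contact_force: [0.7, -0.5, 0.3]
finger_gap: 1.001
finger_force: 0.0
```

Request:
step_arm([
  [0, 0, 0],
  [0, 0, 0],
], turn=[0, 0])

```text
clock: 10.4
ee_pos: [0.598, 0.1278, 0.2265]
tool_rot: [-0.945, -2.995, 0.002]
contact_force: [-0.7, -0.6, -0.1]
finger_gap: 0.998
finger_force: 0.0
```

Run:
```python
from h import *
from scipy.spatial.transform import Rotation as R
np.set_printoptions(precision=4,suppress=True)
o=ctrl.observe();m=camera_model("wrist");T=R.from_rotvec(o["tool_rot"])
w=grab_frame("wrist")
for t in nets.cut_out("small_mid","wrist")[:2]:
  ys,xs=np.nonzero(t["region"]);print(t["confidence"],xs.min(),xs.max(),ys.min(),ys.max())
for t in nets.mark_of("small_mid","wrist")[:2]:
  q=toplane(m,t["location"],.036);print(t,q,T.inv().apply([*(q-o["ee_pos"][:2]),0]))
print(o["ee_pos"],proj(m,[.5993,.1282,.072]))
a,b=[grab_frame(c) for c in("scene","side")]
big=lambda i:cv2.resize(i,(400,300),interpolation=cv2.INTER_CUBIC)
cv2.imwrite("pics/f.png",np.vstack([np.hstack([big(a[205:385,40:280]),big(b[85:205,200:360])]),np.hstack([big(w),big(w[130:280,180:380])])]))
```

```text
0.8 271 300 164 206
{'location': [284.5, 182.5], 'confidence': 0.83} [0.5991 0.1261] [-0.0018 -0.0007  0.    ]
[0.598  0.1278 0.2265] [[286.2716 190.7526]]
```

View pics/f.png

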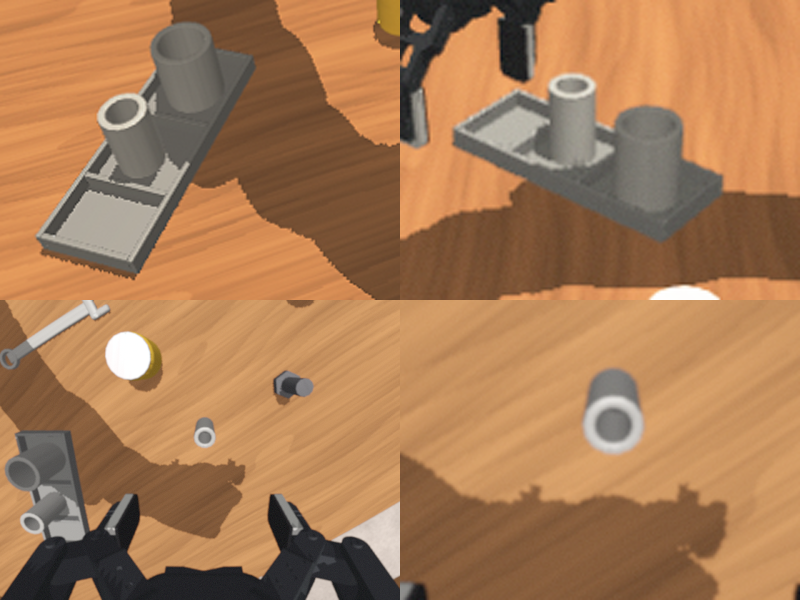

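The thick sleeve stands in the wide compartment and the medium one is undisturbed. The thin sleeve's ring is at (286.5,192), within about 1 mm of the prediction. Descending.

Request:
step_arm([
  [-0.001, 0, 0.048],
  [0, 0, 0.048],
  [0, 0, 0.048],
  [0, 0, 0.048],
  [0, 0, 0],
], turn=[0, 0, 0, 0, 0])

```text
clock: 11.28
ee_pos: [0.5976, 0.1271, 0.0331]
tool_rot: [-0.944, -2.992, 0.004]
contact_force: [0.2, 0.4, 1.0]
finger_gap: 1.003
finger_force: 0.0
```

Request:
step_arm([
  [0, 0, 0],
  [0, 0, 0],
  [0, 0, 0],
  [0, 0, 0],
  [0, 0, 0],
], turn=[0, 0, 0, 0, 0], claw=1)

```text
clock: 11.9
ee_pos: [0.5998, 0.1279, 0.0366]
tool_rot: [0.945, 2.995, 0.001]
contact_force: [-2.0, -0.2, 12.9]
finger_gap: 0.334
finger_force: 58.4
```

Request:
step_arm([
  [0, 0, 0],
  [0, 0, 0],
  [0, 0, 0],
  [0, 0, 0],
  [0, 0, 0],
], turn=[0, 0, 0, 0, 0])

```text
clock: 12.52
ee_pos: [0.5998, 0.1279, 0.0366]
tool_rot: [0.945, 2.995, 0.001]
contact_force: [-1.5, -0.6, 13.0]
finger_gap: 0.337
finger_force: 58.4
```

Request:
step_arm([
  [0, 0, -0.03],
  [0, 0, -0.05],
  [0, 0, -0.05],
  [-0.03, -0.039, 0],
  [-0.03, -0.039, 0],
], turn=[0, 0, 0, 0, 0])

```text
clock: 13.15
ee_pos: [0.6036, 0.0284, 0.1662]
tool_rot: [0.943, 2.995, 0.0]
contact_force: [0.7, -0.4, -1.8]
finger_gap: 0.331
finger_force: 59.7
```

Request:
step_arm([
  [-0.03, -0.039, 0],
  [-0.03, -0.039, 0],
  [-0.03, -0.039, 0],
  [-0.03, -0.039, 0],
  [-0.03, -0.039, 0],
], turn=[0, 0, 0, 0, 0])

```text
clock: 13.78
ee_pos: [0.6144, -0.2179, 0.1658]
tool_rot: [0.945, 2.996, -0.0]
contact_force: [0.4, -0.1, -1.9]
finger_gap: 0.338
finger_force: 59.7
```

Request:
step_arm([
  [0, 0, 0],
  [0, 0, 0.045],
  [0, 0, 0.04],
  [0, 0, 0],
  [0, 0, 0],
], turn=[0, 0, 0, 0, 0])

```text
clock: 14.4
ee_pos: [0.6154, -0.2161, 0.0821]
tool_rot: [0.944, 2.994, 0.0]
contact_force: [0.0, -0.4, -1.5]
finger_gap: 0.335
finger_force: 59.8
```

Run:
```python
from h import *
from scipy.spatial.transform import Rotation as R
np.set_printoptions(precision=4,suppress=True)
o=ctrl.observe();m=camera_model("wrist");T=R.from_rotvec(o["tool_rot"])
w,a,b=[grab_frame(c) for c in("wrist","scene","side")]
print(o["ee_pos"],o["contact_force"],o["finger_gap"])
p=np.load("tote.npy");print(proj(m,totepts(p,[[.045,.0545,.02],[-.045,.0545,.02]])))
q=totepts(p,[0,.085,0])[0];print(T.inv().apply([*(q[:2]-o["ee_pos"][:2]),0]))
big=lambda i:cv2.resize(i,(400,300),interpolation=cv2.INTER_CUBIC)
cv2.imwrite("pics/g.png",np.vstack([np.hstack([big(a[205:385,40:280]),big(b[85:205,200:360])]),np.hstack([big(w),big(w[120:330,140:420])])]))
```

```text
[ 0.6154 -0.2161  0.0821] [ 0.0037 -0.4    -1.4612] 0.33455650764809425
[[215.0126 182.3125]
 [351.3251 182.6657]]
[ 0.0005 -0.0012 -0.    ]
```

View pics/g.png

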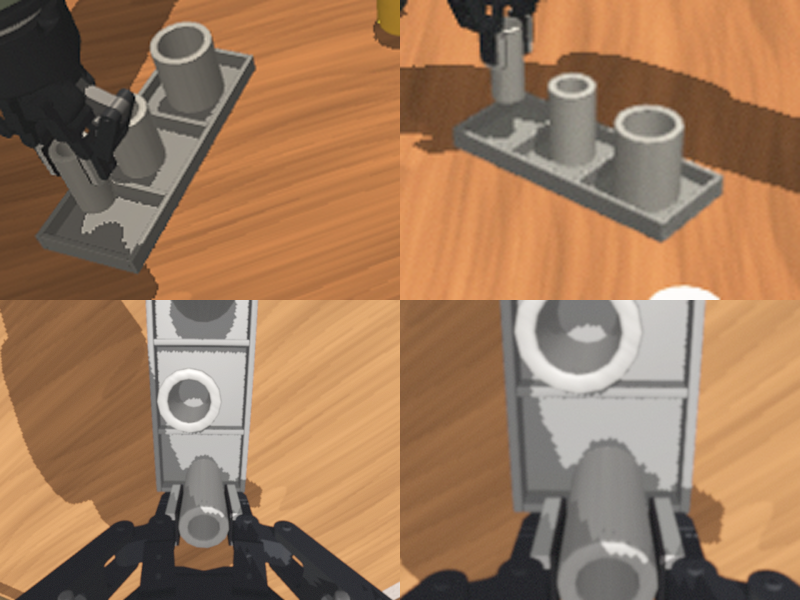

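The thin sleeve hangs over the narrow compartment. The divider is at row 184, against 182 predicted. Lowering.

Request:
step_arm([
  [0, -0.001, 0.019],
  [0, 0, 0.019],
  [0, 0, 0],
  [0, 0, 0.002],
  [0, 0, 0],
], turn=[0, 0, 0, 0, 0])

```text
clock: 15.18
ee_pos: [0.6138, -0.217, 0.0398]
tool_rot: [-0.944, -2.996, -0.0]
contact_force: [0.1, -0.2, -1.9]
finger_gap: 0.335
finger_force: 59.7
```

Request:
step_arm([
  [0, 0, 0.001],
  [0, 0, 0],
], turn=[0, 0])

```text
clock: 15.42
ee_pos: [0.614, -0.2171, 0.0393]
tool_rot: [-0.945, -2.996, 0.0]
contact_force: [0.6, 0.8, -2.0]
finger_gap: 0.336
finger_force: 59.7
```

Request:
step_arm([
  [0, 0, 0.001],
  [0, 0, 0],
], turn=[0, 0])

```text
clock: 15.68
ee_pos: [0.6143, -0.2172, 0.0392]
tool_rot: [0.945, 2.995, -0.0]
contact_force: [-3.1, 1.0, 12.7]
finger_gap: 0.336
finger_force: 61.1
```

Request:
step_arm([
  [0, 0, 0.001],
  [0, 0, 0],
], turn=[0, 0])

```text
clock: 15.92
ee_pos: [0.6145, -0.2172, 0.0391]
tool_rot: [0.945, 2.995, -0.0]
contact_force: [-8.4, 2.0, 28.2]
finger_gap: 0.332
finger_force: 62.5
```

Request:
step_arm([
  [0, 0, -0.0015],
  [0, 0, 0],
  [0, 0, 0],
], turn=[0, 0, 0])

```text
clock: 16.3
ee_pos: [0.6142, -0.2172, 0.0392]
tool_rot: [0.945, 2.996, -0.0]
contact_force: [-2.2, 0.6, 9.2]
finger_gap: 0.337
finger_force: 60.6
```

Request:
step_arm([
  [0, 0, 0],
  [0, 0, 0],
  [0, 0, 0],
  [0, 0, 0],
  [0, 0, 0],
], turn=[0, 0, 0, 0, 0], claw=0)

```text
clock: 16.92
ee_pos: [0.614, -0.2171, 0.0387]
tool_rot: [-0.945, -2.996, -0.0]
contact_force: [0.2, 0.0, -0.4]
finger_gap: 0.999
finger_force: 0.0
```

Request:
step_arm([
  [0, 0, 0],
  [0, 0, -0.02],
  [0, 0, -0.05],
  [0, 0, -0.06],
  [0, 0, -0.05],
], turn=[0, 0, 0, 0, 0])

```text
clock: 17.55
ee_pos: [0.614, -0.2169, 0.2228]
tool_rot: [0.944, 2.994, 0.001]
contact_force: [0.0, -0.8, -0.3]
finger_gap: 1.002
finger_force: 0.0
```

Request:
step_arm([
  [-0.05, 0, 0],
  [0, 0, 0],
  [0, 0, 0],
  [0, 0, 0],
  [0, 0, 0],
], turn=[0, 0, 0, 0, 0])

```text
clock: 18.18
ee_pos: [0.6513, -0.2429, 0.2192]
tool_rot: [0.944, 2.996, -0.0]
contact_force: [-0.4, -0.0, 0.2]
finger_gap: 0.997
finger_force: 0.0
```

Run:
```python
from h import *
np.set_printoptions(precision=4,suppress=True)
m=camera_model("wrist")
w,a,b=[grab_frame(c) for c in("wrist","scene","side")]
big=lambda i:cv2.resize(i,(400,300),interpolation=cv2.INTER_CUBIC)
cv2.imwrite("pics/z.png",np.vstack([np.hstack([big(a[205:385,40:280]),big(b[85:205,200:360])]),np.hstack([big(w),big(w[0:210,140:420])])]))
p=np.load("tote.npy");c,s=np.cos(p[2]),np.sin(p[2])
for cam in("scene","side"):
 for t in("large_mid","small_mid","medium_mid"):
  r=nets.mark_of(t,cam); 
  for x in r:
   q=toplane(camera_model(cam),x["location"],.04)-p[:2]; print(cam,t,round(x["confidence"],2),c*q[0]+s*q[1],-s*q[0]+c*q[1])
```

```text
scene large_mid 0.67 -0.0028007739002634292 -0.0672547095062952
scene large_mid 0.62 -0.29911530205789305 -0.40312514723187315
scene large_mid 0.58 -0.41157959408373135 -0.3444545781985407
scene small_mid 0.69 0.0006781776427856462 0.0849478900040207
scene medium_mid 0.62 0.010312849842344759 0.017530802997674507
side large_mid 0.94 -0.4135971775909764 -0.35632814344199365
side large_mid 0.79 0.000655760906731806 -0.07126768502513132
side large_mid 0.77 -0.3076436561745136 -0.406402270251477
side small_mid 0.89 -0.004477557516961758 0.09065294229720271
side medium_mid 0.72 0.015583604486882494 0.025890649795695567
```

View pics/z.png

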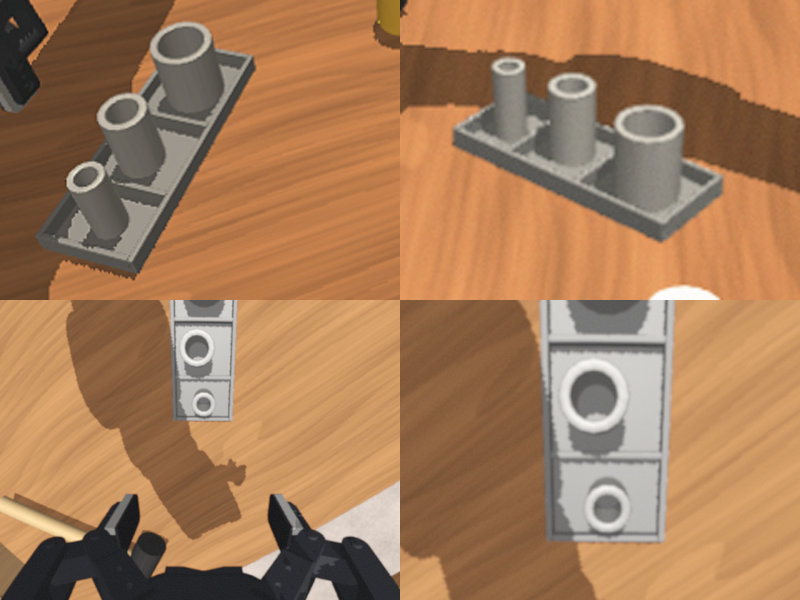

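All three sleeves stand in their own compartments and the gripper is clear of them.

```bash
python3 -c "
from workcell import ctrl
print(ctrl.finish_job())"
```

```text
the job is handed in; nothing more can be done
None
```

The job is handed in at about 18.5 s of the 54 s allowed: the final pictures show the thick sleeve in the widest compartment, the thin one in the narrowest and the medium one still in the middle, all upright with the gripper clear; no verdict came back.

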